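# Seat a power board in the test jig and hold it on the contacts

## Task

Pick up the power board (the one with the finned heat sink) and lay it flat on the bed of the test jig, its row of contact pads facing the jig's sprung pins but still clear of them. Then slide it along the bed into the corner until it is square and fully home, pushing the pins in, with its pad edge hard on the two end stop blocks and its side hard on the side rail, and finish while still holding it pressed firmly on both, because the springs push it back out if you let go. Do not ram the stops or force the pins, and leave the other things on the bench where they are.

Things in the scene. Friction and masses are not known exactly. Their poses are not given: they have to be found in the camera images.
- power_board: The board to test: green laminate 80 x 60 x 3.2 mm (its x, y, z), about 0.16 kg, lying component side up. Origin: centre of the underside. +x points to the 60 mm edge with six gold contact pads; at the other end stands a grey terminal strip 11 mm high. A heat sink stands in the middle; two capacitors, 10 mm in diameter and 14 mm high, at x = +30.5 mm, y = +-19.5 mm.
- board_contacts (a point): Middle of the power board's pad edge, at the underside: 40 mm along the board's +x from its origin.
- heatsink_top (a point): Centre of the top of the board's finned aluminium heat sink, a block 46 mm (x) x 24 mm (y) x 34 mm high above the board's middle; this point is 37.2 mm above the board's underside. Grip it across y, fingers on its two 46 mm faces; beside those faces the laminate carries only flat chips 1.4 mm high.
- jig: Test jig, fixed: aluminium plate 190 x 150 mm with a black bed 16 mm above the bench. Origin: on the bench under it; x along the side rail towards the end stops and pins, y towards the side rail, z up. Free bed: x = -85 to +41, y = -60 to +40 mm. Behind the pins a housing 38 mm high at x = 72 to 98, y = -18 to +38 mm.
- jig_corner (a point): The corner that the board is pressed into: the point on the bed surface where the planes of the side rail's face and the end stops' faces meet; its axes are the jig's. A board fully home (its x along the jig's x) has its origin at (-40, -30, 0) mm from here in these axes.
- side_rail: Steel rail on the jig along the jig's x, 112 x 12 mm, 8 mm high above the bed (top 24 mm above the bench). Its face looks to the jig's -y, at y = 0 of jig_corner. Origin: centre of its underside, 6 mm behind that face.
- end_stop: Two steel stop blocks on the jig, each 10 mm wide and 8 mm high above the bed, centred 8 mm and 52 mm from the rail face, one on each side of the pins; their faces look to the jig's -x, at x = 0 of jig_corner. Origin: between them, on the bed, in the plane of the faces. Friction on bed and rail takes several N: some 15 N along x seats the board.
- contact_head: Six brass pins in a row (24 mm along the jig's y, 30 mm from the rail face) on a sprung grey carriage, 32 mm above the bench. Origin: on the bed under the pin tips. At rest the tips are 4 mm in front of the end stop faces (x = -4 mm from jig_corner); the board pushes them back to x = 0; travel ends 3 mm further. The spring gives about 2 N at rest, 5.2 N at x = 0.
- pin_tips (a point): Middle of the row of pin tips, 1.7 mm above the bed; moves with the contact head.
- relay_board: Bystander: a board of the same outline with two black relay cubes and no heat sink, 19 mm high in all. Origin: centre of the underside.
- cutters: Bystander: flush cutters lying flat, about 125 mm long along their x and 45 mm wide, 13 mm high.
- solder_spool: Bystander: spool of solder standing on its flange, 54 mm in diameter, 38 mm high. Origin: centre of the underside.
- screwdriver: Bystander: screwdriver lying along its x, 170 mm long, 26 mm thick.
- tip_cleaner: Bystander: round tip cleaner with brass wool, 76 mm in diameter, 45 mm high. Origin: centre of the underside.
- tape_roll: Bystander: roll of tape lying flat, 72 mm in diameter, 19 mm high. Origin: centre of the underside.
- parts_tray: Bystander: white tray of small parts with four compartments, 110 x 80 x 28 mm. Origin: centre of the underside.
Not all that is in view belongs to the job. What is shaped like the power_board but brown is not meant.

How it is judged:
By the outcome, as a careful person would: the job done as asked, in the order asked, and still so for the second after the job is handed in, while the arm keeps its last pose, push and grip.
It also fails if it takes over 50 s, if anything falls off the work surface, if the arm or the gripper's body presses on something with over 40 N, if the wrist force passes 120 N, or if a joint passes its speed limit or range.

## Robot

A 7-joint arm with a two-finger parallel gripper is mounted at the origin on the work surface. World frame = base frame: x ahead of the robot, y to its left, z up, the work surface at z = 0. Lengths are in m, angles in rad, forces in N, time in s.
With the tool pointing down it reaches from about 0.35 to 0.9 m from the base axis. Payload 8.1 kg.
Tool frame: the origin (TCP) lies midway between the tips of the shut fingers; the grasp point (between the pads) lies 19 mm behind it; z points along the fingers, y is the line along which they close (so a half turn about z gives the same grasp; the last joint's range is limited). The gripper opens to 92 mm and grips with 3 to 60 N. Pads are 19 mm wide; open, the fingers measure 130 mm over their backs; the gripper's body (75 mm by 190 mm) begins 47 mm behind the grasp point.
Start: joints at [1.209, 0.434, 0.025, 1.573, -0.012, 1.134, -0.075], TCP at [0.16, -0.604, 0.227] pointing down, gripper open.
Joint ranges: [-2.62, 2.62], [-0.44, 2.09], [-1.27, 1.32], [0.08, 2.57], [-1.32, 4.46], [0.12, 2], [-2.74, 2.74]. Speed limits (rad/s): [2.22, 2.22, 3.01, 3.01, 3.14, 3.14, 3.14].

## Interface

Orientations are given as a rotation vector (axis times angle).
In Python, from cell import arm gives the robot as it stands.
- The arm moves only by the tool carry_out, never from a script. Its arguments are lists of equal length, an entry for each row: "claw": the finger opening in cm, from 0 to 9.18; "delta_pos": the shift along the tool's x, y, z in cm, a list of three; "angular": the turn, a rotation vector about the tool's x, y, z in rad, a list of three. In form: {"claw": [claw, ...], "delta_pos": [[dx, dy, dz], ...], "angular": [[ax, ay, az], ...]}. A call has 1 to 20 rows; each row shifts and turns the commanded pose from where the row before left it, along the tool's axes as they then stand; what a row does not reach is not made up. A row lasts 1/10 s, in which the tool goes at most 50 mm and 8.59 degrees, less where a joint would pass 70% of its speed; a pose out of reach is approached as far as the arm can. A call with a gripper value outside its range is refused whole. The fingers move at their own pace and stop on an object; "force" is the grip in N (left out, the last holds). Time passes only in rows, so rows that do not move let the fingers close. It gives the time, the measured TCP pose, the force, the opening and the grip force at its end, in the units of the state.
- arm.observe(): the state, without advancing time (a new reading comes with each control period).
- arm.get_image(name): name is "scene" or "side" or "wrist"; returns a dict with "frame" (400x640x3 uint8, red, green, blue), "mtx" (3x3 intrinsics, pixels), "dist" ([k1, k2, p1, p2, k3] as OpenCV has them; the pictures are not rectified), "T" (4x4, takes a point from camera to world coordinates). Camera axes: x right, y down, z forward; pixel columns grow to the right and rows downward; lengths in m; the calibration is good to about 2 mm. A picture is of the moment at which its call begins. There is no depth.
- arm.sign_off(): hands the job in; it is judged then, once.
Trained networks look in a picture, given as the dict that the camera call returned (one of the last four; its "shot" number tells which), for a name from the list of things; names that differ only in an ending like _2 or _b are one class to them, and where a whole thing is asked for, a point or a joint stands for the part that bears it (a point fixed in the world has none). Each returns a list of dicts, best first, with "conf" (0 to 1); they miss things now and then, are a little off and sometimes report something else, mostly with a low value. They report only what shows in the picture. A call takes as long as a camera call. They do not tell look-alikes from the thing itself.
- arm.look_for(label, picture): "centre" ([column, row] as shares, 0 to 1, of the picture: columns of its width, rows of its height, amid what is visible of it).
- arm.trace(label, picture): "region" (400x640 bool, what is visible of it) and "centre" ([column, row] as shares, 0 to 1, of the picture: columns of its width, rows of its height, amid what is visible of it).
- arm.place_of(label, picture): "centre" ([column, row] as shares, 0 to 1, of the picture: columns of its width, rows of its height: a listed point, or the origin of a listed thing).
The state is a dict: "clock": time; "joints": joint angles; "dq": joint speeds; "joint_efforts": joint torques, N m; "position": TCP position; "ee_rot": TCP orientation; "force": force on the tool from outside, world axes, zero at the start; "ft_torque": the same for the moment, N m; "width": opening from 0.0 (shut) to 1.0 (fully open); "gripper_force": force on a finger pad.
Only numpy, scipy, OpenCV 4.12 (cv2) and the standard library are available. Lean on these libraries where they do the work, as an engineer would, in place of code of your own. Each camera call takes 0.05 s, during which the arm holds its last target. There are 200 camera calls.

## Working session

There is one attempt and no reset: what is moved stays moved. The work goes in short steps, Python scripts to look and compute and a tool call to move; the robot and the scene stay as the last step left them, time stands still between calls to the robot, and variables do not carry over. Pictures are saved under pics/ and viewed, at most 12 in all, crops included, and the job is handed in when it is done.

Besides the shell and the picture viewer there is one more tool, called after "Emit:" as name(argument=value, ...) on one line, values as JSON. carry_out: Moves the arm, as the interface text tells. Its arguments: {"type":"object","properties":{"claw":{"type":"array","items":{"type":"number"}},"delta_pos":{"type":"array","items":{"type":"array","items":{"type":"number"}}},"angular":{"type":"array","items":{"type":"array","items":{"type":"number"}}},"force":{"type":"number"}},"required":["claw","delta_pos","angular"]}

```bash
mkdir -p pics; ls; cat > h.py <<'E'
import numpy as np, cv2
from cell import arm
from scipy.spatial.transform import Rotation as R
def ray(im,c):
    p=np.array([[c[0]*640,c[1]*400]],float)
    u=cv2.undistortPoints(p.reshape(1,1,2),im['mtx'],im['dist']).ravel()
    T=np.array(im['T']); return T[:3,3],T[:3,:3]@np.r_[u,1]
def at(im,c,z):
    o,d=ray(im,c); return o+d*(z-o[2])/d[2]
def px(im,P):
    T=np.linalg.inv(np.array(im['T']));r=cv2.Rodrigues(T[:3,:3])[0]
    return cv2.projectPoints(np.array(P,float).reshape(-1,1,3),r,T[:3,3],im['mtx'],im['dist'])[0].reshape(-1,2)
def save(im,n): cv2.imwrite('pics/'+n,im['frame'][:,:,::-1])
def tri(l):
    A=np.zeros((3,3));b=np.zeros(3)
    for im,c in l:
        o,d=ray(im,c);d=d/np.linalg.norm(d);M=np.eye(3)-np.outer(d,d);A+=M;b+=M@o
    return np.linalg.solve(A,b)
E
python3 - <<'E'
from h import *
np.set_printoptions(precision=4,suppress=True)
print(arm.observe())
ims={n:arm.get_image(n) for n in('scene','side')}
for n,im in ims.items():
    save(im,n+'0.png'); print(n,np.array(im['T'])[:3,3],np.array(im['T'])[:3,2])
    for l,z in [('power_board',0),('heatsink_top',.0372),('board_contacts',0),('jig',0),('jig_corner',.016),('pin_tips',.0177),('end_stop',.016),('side_rail',.016),('contact_head',.016),('relay_board',0)]:
        for r in arm.place_of(l,im)[:3]:
            c=r['centre'];print(l,round(r['conf'],2),np.array([c[0]*640,c[1]*400]),at(im,c,z))
E
```

```text
pics
{'clock': 0.0, 'joints': array([ 1.2094,  0.4352,  0.0249,  1.5741, -0.0116,  1.134 , -0.0751]), 'dq': array([-0.0008, -0.0009,  0.0005,  0.001 ,  0.002 ,  0.0007, -0.0011]), 'joint_efforts': array([  0.0002, -66.7848,   0.9852, -31.4455,  -0.0605,   0.0428,
         0.0002]), 'position': array([ 0.1598, -0.6037,  0.2259]), 'ee_rot': array([-3.1138, -0.4052,  0.0006]), 'force': array([ 0.3683, -0.0692,  0.0666]), 'ft_torque': array([-0.0276,  0.0063,  0.0264]), 'gripper_force': 0.0, 'width': 0.9995855559370952}
scene [1.4244 0.1637 1.0462] [-0.657  -0.1105 -0.7457]
power_board 0.96 [181.888 150.08 ] [ 0.3802 -0.423   0.    ]
power_board 0.74 [232.576 145.32 ] [ 0.335  -0.2722  0.    ]
power_board 0.56 [208.576 173.2  ] [ 0.4646 -0.3104  0.    ]
heatsink_top 0.9 [183.616 140.   ] [ 0.3732 -0.412   0.0372]
heatsink_top 0.87 [231.872 139.6  ] [ 0.349  -0.2657  0.0372]
heatsink_top 0.64 [206.08 164.52] [ 0.4657 -0.3113  0.0372]
board_contacts 0.98 [219.392 151.4  ] [ 0.3682 -0.3053  0.    ]
board_contacts 0.83 [200.896 187.2  ] [ 0.5227 -0.3156  0.    ]
board_contacts 0.82 [189.312 
[... 967 characters left out ...]
ink_top 0.55 [245.568 268.88 ] [ 0.359  -0.2583  0.0372]
board_contacts 0.85 [309.312 289.52 ] [ 0.5156 -0.3021  0.    ]
board_contacts 0.85 [255.424 322.68 ] [ 0.3888 -0.3989  0.    ]
board_contacts 0.84 [250.304 294.4  ] [ 0.3709 -0.3098  0.    ]
jig_corner 0.93 [325.312 173.6  ] [0.5906 0.2249 0.016 ]
pin_tips 0.37 [327.616 177.92 ] [0.5962 0.1933 0.0177]
end_stop 0.53 [326.72 178.92] [0.593  0.1899 0.016 ]
side_rail 0.69 [316.672 188.6  ] [0.5562 0.1321 0.016 ]
side_rail 0.66 [309.504 173.92 ] [0.5365 0.2265 0.016 ]
contact_head 0.59 [324.48 180.32] [0.5849 0.1814 0.016 ]
relay_board 0.6 [344.704 255.92 ] [ 0.6156 -0.1832  0.    ]
relay_board 0.57 [323.968 177.   ] [0.5862 0.2292 0.    ]
```

```bash
python3 - <<'E'
import cv2
a=cv2.imread('pics/scene0.png')
cv2.imwrite('pics/sceneL.png',cv2.resize(a[100:300,120:440],None,fx=2.5,fy=2.5,interpolation=3))
E
```

```text
(no output)
```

View pics/sceneL.png

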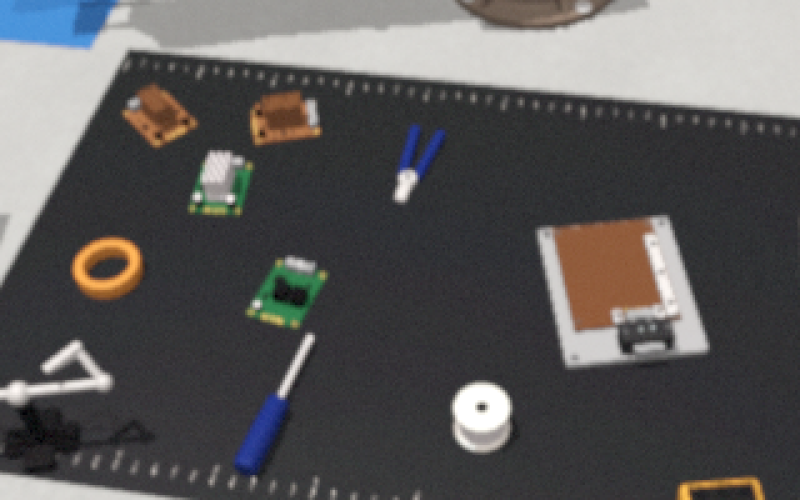

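View pics/side0.png

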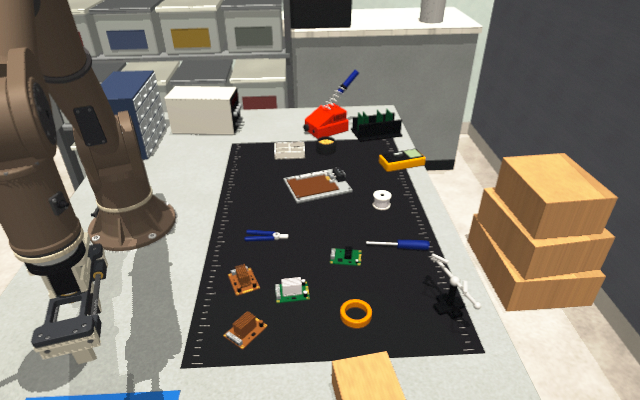

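The side view shows the green board with the grey heat sink at side (292,290), which is scene (208,173). Things it could be taken for:
- Brown look-alikes at side (244,328) and (244,280), scene (182,148) and (232,146).
- The green relay board at side (345,257), scene (237,217).

I choose the green finned one. The jig is at scene (370,218), with its pins towards +x and its rail on the +y side.

```bash
cat >> h.py <<'E'
def plan(P,yaw):
    """tool down, tool x axis at world yaw; prints total delta in the present tool frame (turn applied after shift)"""
    s=arm.observe();Rc=R.from_rotvec(s['ee_rot']);Rt=R.from_euler('z',yaw)*R.from_euler('x',np.pi)
    return Rc.inv().apply(np.array(P)-s['position'])*100,(Rc.inv()*Rt).as_rotvec()
E
python3 - <<'E'
from h import *
np.set_printoptions(precision=4,suppress=True)
im=arm.get_image('wrist');s=arm.observe()
Rc=R.from_rotvec(s['ee_rot']);print(Rc.as_matrix())
print(Rc.inv().apply(np.array(im['T'])[:3,3]-s['position']),Rc.inv().as_matrix()@np.array(im['T'])[:3,:3])
for y in (0,np.pi):
  print(plan([.46,-.31,.25],y))
sc=cv2.imread('pics/scene0.png')
cv2.imwrite('pics/crop.png',cv2.resize(sc[150:200,180:240],None,fx=10,fy=10,interpolation=2))
E
```

```text
[[ 0.9667  0.2558  0.    ]
 [ 0.2558 -0.9667 -0.0001]
 [-0.      0.0001 -1.    ]]
[ 0.0756 -0.0006 -0.1579] [[-0.0003 -0.959  -0.2833]
 [ 1.     -0.0002 -0.0004]
 [ 0.0003 -0.2833  0.959 ]]
(array([ 36.5352, -20.7652,  -2.3251]), array([ 0.0001, -0.    ,  0.2587]))
(array([ 36.5352, -20.7652,  -2.3251]), array([ 0.    ,  0.0001, -2.8829]))
```

View pics/crop.png

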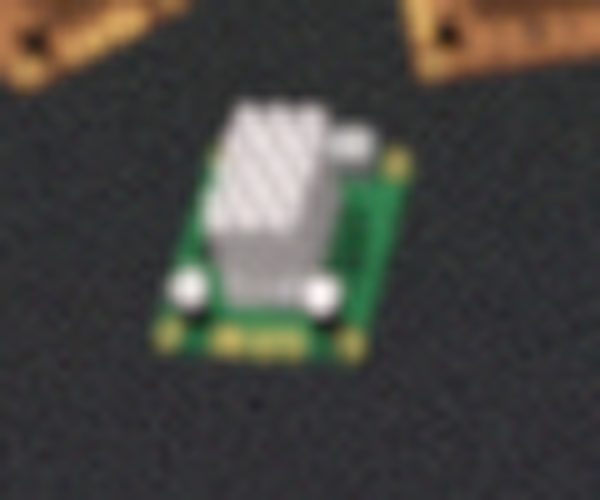

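The crop confirms it: green laminate, finned grey heat sink, two capacitors and gold pads on the near (+x) edge at about scene (206,184), with the terminal strip at the far end.

Emit:
carry_out(claw=[9,9,9,9,9,9,9,9,9,9,9,9,9,9,9,9,9,9], delta_pos=[[2.6,-1.48,-0.16],[2.6,-1.48,-0.16],[2.6,-1.48,-0.16],[2.6,-1.48,-0.16],[2.6,-1.48,-0.16],[2.6,-1.48,-0.16],[2.6,-1.48,-0.16],[2.6,-1.48,-0.16],[2.6,-1.48,-0.16],[2.6,-1.48,-0.16],[2.6,-1.48,-0.16],[2.6,-1.48,-0.16],[2.6,-1.48,-0.16],[2.6,-1.48,-0.16],[0,0,0],[0,0,0],[0,0,0],[0,0,0]], angular=[[0,0,0],[0,0,0],[0,0,0],[0,0,0],[0,0,0],[0,0,0],[0,0,0],[0,0,0],[0,0,0],[0,0,0],[0,0,0],[0,0,0],[0,0,0],[0,0,0],[0,0,0.0862],[0,0,0.0862],[0,0,0.0862],[0,0,0]])

```text
clock: 2.95
position: [0.4589, -0.3107, 0.2492]
ee_rot: [3.141, -0.002, -0.0]
force: [0.7, -0.0, -0.2]
width: 0.982
gripper_force: 0.0
```

```bash
python3 - <<'E'
from h import *
np.set_printoptions(precision=4,suppress=True)
im=arm.get_image('wrist');s=arm.observe();print(s['clock'],s['position'],s['ee_rot'],s['joints'])
save(im,'w1.png')
for l,z in [('power_board',0),('heatsink_top',.0372),('board_contacts',0)]:
    for r in arm.place_of(l,im)[:3]:
        c=r['centre'];print(l,round(r['conf'],2),np.array([c[0]*640,c[1]*400]),at(im,c,z))
f=im['frame'];hsv=cv2.cvtColor(f,cv2.COLOR_RGB2HSV)
m=cv2.inRange(hsv,(45,90,30),(90,255,255))
n,lab,st,ce=cv2.connectedComponentsWithStats(m);print(st[1:][st[1:,4]>80],ce[1:][st[1:,4]>80])
E
```

```text
3.0 [ 0.4588 -0.3108  0.2492] [ 3.1414  0.003  -0.    ] [ 0.5698  0.3064 -0.0927  1.7097  0.0311  1.1268 -1.1008]
power_board 0.73 [283.328 247.6  ] [ 0.3494 -0.2647  0.    ]
power_board 0.68 [401.024 234.8  ] [ 0.3676 -0.4216  0.    ]
power_board 0.57 [314.88 154.4 ] [ 0.4746 -0.3075  0.    ]
heatsink_top 0.68 [316.992 162.32 ] [ 0.4711 -0.3101  0.0372]
heatsink_top 0.63 [406.528 246.48 ] [ 0.3675 -0.4193  0.0372]
heatsink_top 0.56 [278.592 259.6  ] [ 0.3502 -0.2625  0.0372]
board_contacts 0.92 [312.384 120.92 ] [ 0.5149 -0.3047  0.    ]
board_contacts 0.68 [376.704 220.2  ] [ 0.3882 -0.3882  0.    ]
board_contacts 0.57 [308.032 237.2  ] [ 0.3644 -0.298   0.    ]
[[ 179    0   60   71 2317]
 [ 289  123   54   63 1264]] [[210.4325  31.2024]
 [314.8331 154.1994]]
```

View pics/w1.png

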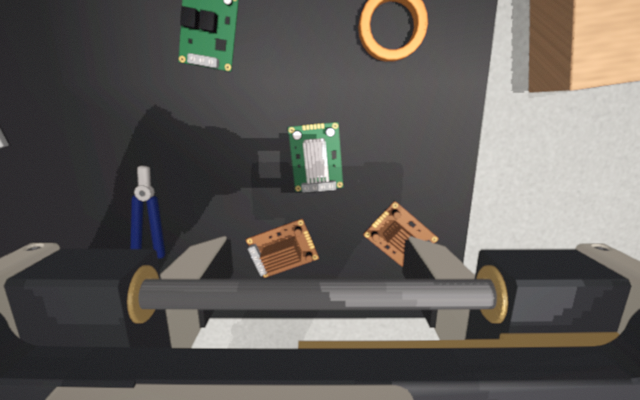

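The wrist view shows the power board at (315,155) with its pads up (+x), at about 4° yaw. The relay board is at (208,30), the brown ones at (283,248) and (400,235), and the cutters at (145,200).

```bash
cat >> h.py <<'E'
def board(im,box,z):
    x0,y0,x1,y1=box;f=im['frame'];hsv=cv2.cvtColor(f,cv2.COLOR_RGB2HSV)
    m=cv2.inRange(hsv,(18,70,30),(92,255,255));k=np.zeros_like(m);k[y0:y1,x0:x1]=255;m&=k
    m=cv2.morphologyEx(m,cv2.MORPH_OPEN,np.ones((2,2)))
    p=np.argwhere(m>0)[:,::-1]
    g=np.array([at(im,((u+0.5)/640,(v+0.5)/400),z)[:2] for u,v in p])
    return cv2.minAreaRect((g*1000).astype(np.float32))
E
python3 - <<'E'
from h import *
im=arm.get_image('wrist')
print(board(im,(280,113,352,200),.0032))
E
```

```text
((469.6622619628906, -310.3703308105469), (81.5129623413086, 61.304779052734375), 5.678406238555908)
```

Emit:
carry_out(claw=[9,9,9,9,9,9,9,9,9,9,9,9,9,9,9], delta_pos=[[0.56,-0.04,0],[0.56,-0.04,2.2],[0,0,2.2],[0,0,2.2],[0,0,2.2],[0,0,2.2],[0,0,2.2],[0,0,2.2],[0,0,2.2],[0,0,2.2],[0,0,1.5],[0,0,1],[0,0,0.8],[0,0,0.57],[0,0,0]], angular=[[0,0,-0.0435],[0,0,-0.0435],[0,0,0],[0,0,0],[0,0,0],[0,0,0],[0,0,0],[0,0,0],[0,0,0],[0,0,0],[0,0,0],[0,0,0],[0,0,0],[0,0,0],[0,0,0]])

```text
clock: 4.7
position: [0.4699, -0.3097, 0.0121]
ee_rot: [-3.138, -0.137, 0.001]
force: [-0.8, -0.2, -0.3]
width: 0.977
gripper_force: 0.0
```

```bash
python3 - <<'E'
from h import *
np.set_printoptions(precision=4,suppress=True)
im=arm.get_image('wrist');s=arm.observe();print(s['clock'],s['position'],R.from_rotvec(s['ee_rot']).as_matrix()[:,0],s['force'])
save(im,'w2.png')
for l,z in [('power_board',0),('heatsink_top',.0372),('board_contacts',0)]:
    for r in arm.place_of(l,im)[:2]:
        c=r['centre'];print(l,round(r['conf'],2),np.array([c[0]*640,c[1]*400]),at(im,c,z))
E
```

```text
4.75 [ 0.4701 -0.3098  0.0126] [0.9962 0.0871 0.0001] [0.1275 0.6989 0.0011]
power_board 0.86 [314.176 239.6  ] [ 0.4727 -0.3072  0.    ]
heatsink_top 0.65 [315.2 277.6] [ 0.4702 -0.3082  0.0372]
board_contacts 0.87 [315.52 170.2 ] [ 0.5119 -0.3046  0.    ]
```

View pics/w2.png

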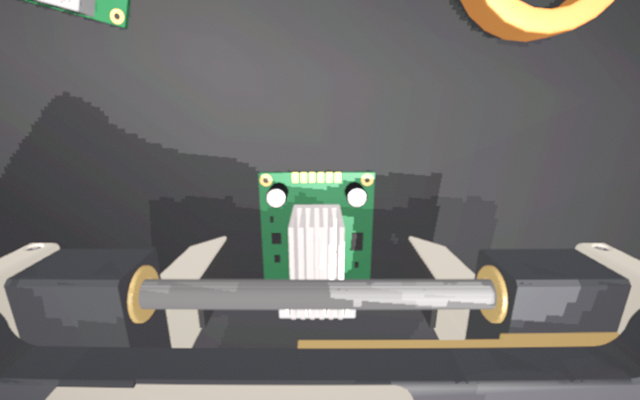

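The board sits between the fingers, nearly aligned: pad edge at (317,177), heat sink centred at (315,250). Gripping it and lifting.

Emit:
carry_out(claw=[1.5,1.5,1.5,1.5,1.5,1.5,1.5,1.5,1.5,1.5,1.5,1.5,1.5,1.5], delta_pos=[[0,0,0],[0,0,0],[0,0,0],[0,0,0],[0,0,0],[0,0,0],[0,0,0],[0,0,0],[0,0,0],[0,0,0],[0,0,0],[0,0,0],[0,0,0],[0,0,0]], angular=[[0,0,0],[0,0,0],[0,0,0],[0,0,0],[0,0,0],[0,0,0],[0,0,0],[0,0,0],[0,0,0],[0,0,0],[0,0,0],[0,0,0],[0,0,0],[0,0,0]], force=45)

```text
clock: 6.3
position: [0.47, -0.3097, 0.0124]
ee_rot: [-3.139, -0.137, 0.0]
force: [-1.0, 0.2, 0.1]
width: 0.257
gripper_force: 45.0
```

Emit:
carry_out(claw=[1.5,1.5,1.5,1.5,1.5,1.5,1.5,1.5,1.5,1.5], delta_pos=[[0,0,-0.5],[0,0,-1.5],[0,0,-2.5],[0,0,-3],[0,0,-3],[0,0,-3],[0,0,-3],[0,0,-3],[0,0,-3],[0,0,-1.3]], angular=[[0,0,0],[0,0,0],[0,0,0],[0,0,0],[0,0,0],[0,0,0],[0,0,0],[0,0,0],[0,0,0],[0,0,0]])

```text
clock: 7.3
position: [0.4708, -0.3102, 0.2534]
ee_rot: [3.137, 0.137, 0.005]
force: [0.4, 0.1, -1.5]
width: 0.258
gripper_force: 45.0
```

Emit:
carry_out(claw=[1.5,1.5,1.5,1.5,1.5,1.5,1.5,1.5,1.5,1.5,1.5,1.5,1.5,1.5,1.5,1.5], delta_pos=[[0.1,-1.5,0],[0.2,-2.5,0],[0.3,-3.1,0],[0.3,-3.1,0],[0.3,-3.1,0],[0.3,-3.1,0],[0.3,-3.1,0],[0.3,-3.1,0],[0.3,-3.1,0],[0.3,-3.1,0],[0.3,-3.1,0],[0.3,-3.1,0],[0.3,-3.1,0],[0.2,-3.1,0],[0.2,-2,0],[0,0,0]], angular=[[0,0,0],[0,0,0],[0,0,0],[0,0,0],[0,0,0],[0,0,0],[0,0,0],[0,0,0],[0,0,0],[0,0,0],[0,0,0],[0,0,0],[0,0,0],[0,0,0],[0,0,0],[0,0,0]])

```text
clock: 8.9
position: [0.4702, 0.1281, 0.2488]
ee_rot: [-3.137, -0.146, 0.004]
force: [-0.2, -0.6, -2.2]
width: 0.261
gripper_force: 45.0
```

```bash
python3 - <<'E'
from h import *
np.set_printoptions(precision=4,suppress=True)
im=arm.get_image('wrist');s=arm.observe();print(s['clock'],s['position'],R.from_rotvec(s['ee_rot']).as_matrix()[:,0],s['force'],s['width'])
save(im,'w3.png')
zb=s['position'][2]-.0125
for l,z in [('power_board',zb),('board_contacts',zb),('jig',0),('jig_corner',.016),('end_stop',.016),('side_rail',.016),('contact_head',.016),('pin_tips',.0177)]:
    for r in arm.place_of(l,im)[:2]:
        c=r['centre'];print(l,round(r['conf'],2),np.array([c[0]*640,c[1]*400]),at(im,c,z))
E
```

```text
8.95 [0.4705 0.1258 0.2488] [ 0.9959  0.0909 -0.0028] [ 1.0279 -0.3975 -2.2401] 0.2557859078533017
power_board 0.68 [316.992 243.32 ] [0.4707 0.1288 0.2363]
power_board 0.6 [317.824 272.12 ] [0.4529 0.1266 0.2363]
board_contacts 0.55 [318.016 169.52 ] [0.5125 0.1321 0.2363]
jig 0.74 [318.208 272.88 ] [0.3228 0.1138 0.    ]
jig 0.58 [289.6  96. ] [0.5507 0.169  0.    ]
jig_corner 0.69 [246.912  59.08 ] [0.585  0.2172 0.016 ]
jig_corner 0.32 [289.408  94.8  ] [0.5518 0.168  0.016 ]
side_rail 0.9 [248. 101.] [0.5408 0.2144 0.016 ]
contact_head 0.85 [272.384  62.28 ] [0.5843 0.1891 0.016 ]
contact_head 0.38 [318.72 170.2 ] [0.4688 0.1269 0.016 ]
pin_tips 0.97 [273.088  57.6  ] [0.5889 0.1883 0.0177]
pin_tips 0.43 [67.072 28.12 ] [0.5997 0.4125 0.0177]
```

View pics/w3.png

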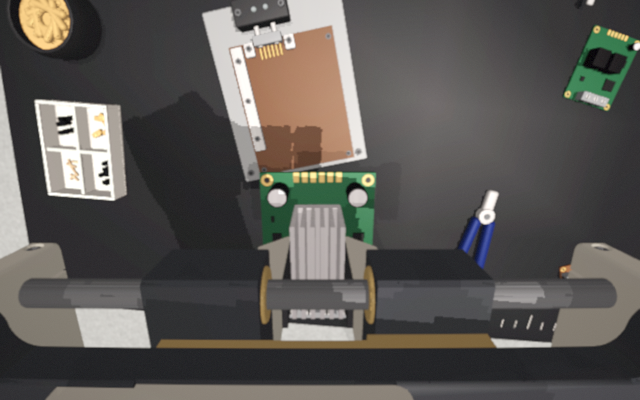

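The wrist view shows the board held squarely, pads at (318,177). The jig is beyond it: pins at (271,50), rail from (236,50) to (260,150), bed right edge from (333,28) to (365,155). The jig is yawed about 0.3 rad.

```bash
python3 - <<'E'
from h import *
np.set_printoptions(precision=4,suppress=True)
f=cv2.imread('pics/w3.png')
cv2.imwrite('pics/crop3.png',cv2.resize(f[0:190,190:390],None,fx=3.1,fy=3.1,interpolation=2))
im=arm.get_image('wrist')
f=im['frame']
hsv=cv2.cvtColor(f,cv2.COLOR_RGB2HSV);print(hsv[80,320],hsv[148,280],hsv[20,300],hsv[100,247])
m=cv2.inRange(hsv,(3,70,40),(16,255,255));m[175:]=0;m[:,:200]=0;m[:,400:]=0
p=np.argwhere(m>0)[:,::-1]
g=np.array([at(im,((u+.5)/640,(v+.5)/400),.016)[:2] for u,v in p])*1000
r=cv2.minAreaRect(g.astype(np.float32));print(r,cv2.boxPoints(r))
# rail mask
m=cv2.inRange(hsv,(0,0,190),(180,40,255));m[160:]=0;m[:,:225]=0;m[:,275:]=0
print([ (v,np.where(m[v])[0][[0,-1]]+0 if m[v].any() else None) for v in range(40,155,6)])
E
```

```text
[ 12 101 185] [ 11 124 117] [ 20   7 221] [ 15  10 253]
((541.087646484375, 161.89776611328125), (144.10272216796875, 113.13188934326172), 16.54877471923828) [[455.9091 195.5981]
 [488.1326  87.1524]
 [626.2662 128.1974]
 [594.0427 236.6431]]
[(40, array([225, 274])), (46, array([225, 258])), (52, array([225, 248])), (58, array([226, 249])), (64, array([225, 239])), (70, array([225, 240])), (76, array([225, 242])), (82, array([225, 243])), (88, array([225, 245])), (94, array([225, 246])), (100, array([225, 248])), (106, array([225, 249])), (112, array([225, 251])), (118, array([225, 252])), (124, array([235, 254])), (130, array([246, 254])), (136, array([248, 256])), (142, array([249, 257])), (148, array([251, 259])), (154, None)]
```

View pics/crop3.png

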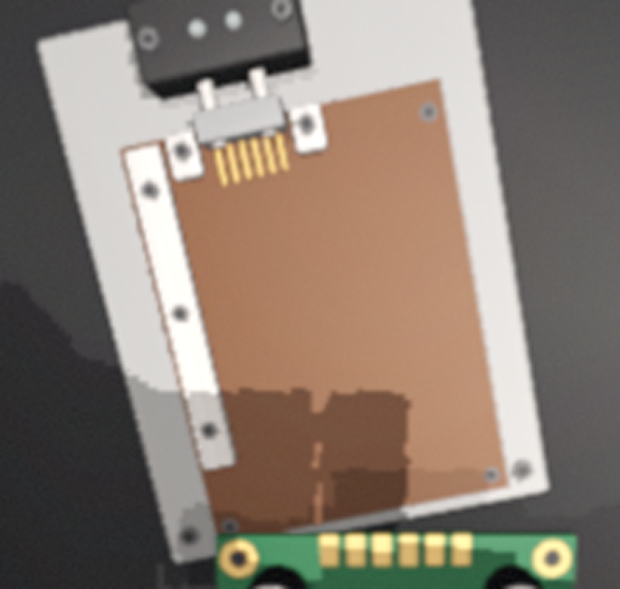

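```bash
python3 - <<'E'
from h import *
np.set_printoptions(precision=4,suppress=True)
im=arm.get_image('wrist')
def W(c,r,z): return at(im,((190+c/3.1)/640,(r/3.1)/400),z)*1000
def W2(u,v,z): return at(im,(u/640,v/400),z)*1000
L=[('railtop',W2(241,70,.016)),('railbot',W2(260,148.5,.016)),('bedR top',W(440,80,.016)),('bedR bot',W(507,485,.016)),('stopL l',W(178,181,.016)),('stopL r',W(203,176,.016)),('stopR l',W(300,155,.016)),('stopR r',W(327,150,.016)),
('pinL',W(224,185,.0177)),('pinR',W(285,171,.0177)),('plateTL',W(38,42,.016)),('plateBR',W(548,488,.014)),('plateBL',W(175,562,.014))]
for n,p in L: print(n,p)
d=dict(L)
a=lambda p,q:np.degrees(np.arctan2(*(d[q]-d[p])[[1,0]]))
print(a('railbot','railtop'),a('bedR bot','bedR top'),a('plateBL','plateTL'),a('stopR l','stopL l')-90,a('pinR','pinL')-90,a('plateBR','plateBL')-90)
for y in (a('railbot','railtop'),):
    t=np.radians(y);x=np.array([np.cos(t),np.sin(t)]);n=np.array([-x[1],x[0]])
    for k in d: print(k,'x',d[k][:2]@x,'y',d[k][:2]@n)
E
```

```text
railtop [576.7607 218.2689  16.    ]
railbot [491.3065 193.7644  16.    ]
bedR top [629.836  121.7162  16.    ]
bedR bot [491.4015  82.204   16.    ]
stopL l [589.4038 211.4889  16.    ]
stopL r [591.796 202.664  16.   ]
stopR l [601.5752 168.6959  16.    ]
stopR r [604.0132 159.2908  16.    ]
pinL [589.25   194.8089  17.7   ]
pinR [595.6669 173.4945  17.7   ]
plateTL [630.2608 261.1322  16.    ]
plateBR [491.3319  65.9987  14.    ]
plateBL [449.5598 209.1471  14.    ]
16.0005645620138 15.929854603377297 16.049795492621463 15.876985596154142 16.754963793633337 16.26775254213328
railtop x 614.5815560163943 y 50.8307248240767
railbot x 525.6833568658022 y 50.8307248240767
bedR top x 638.9862110843089 y -56.61155576748955
bedR bot x 495.0233671790691 y -56.4338880231586
stopL l x 624.8659883350132 y 40.82831767912438
stopL r x 624.7328562759791 y 31.685892200800367
stopR l x 624.7700292398379 y -3.66179919040124
stopR r x 624.5211577928901 y -13.374622636490784
pinL x 620.1202933003998 y 24.83691940759641
pinR x 620.4133682260896 y 2.5794922544436076
plateTL x 677.824080391011 y 77.28633468831754
plateBR x 490.48950358532727 y -71.99219177975647
plateBL x 489.79411992260555 y 77.12477144067942
```

The jig yaw comes out at 16.0° from several edges, and the pins sit 4.4 mm before the stops, as they should. The rail face disagrees because the pixels and calibration came from different shots. I'll turn the board to the jig's yaw, let it settle and measure again in a single shot.

Emit:
carry_out(claw=[1.5,1.5,1.5,1.5,1.5,1.5], delta_pos=[[0,-0.8,0],[0,-0.8,0],[0,-0.4,0],[0,0,0],[0,0,0],[0,0,0]], angular=[[0,0,-0.095],[0,0,-0.095],[0,0,0],[0,0,0],[0,0,0],[0,0,0]])

```text
clock: 10.05
position: [0.4691, 0.1433, 0.2504]
ee_rot: [3.112, 0.431, 0.0]
force: [0.0, -1.0, -1.3]
width: 0.259
gripper_force: 45.0
```

```bash
python3 - <<'E'
from h import *
import pickle
np.set_printoptions(precision=4,suppress=True)
im=arm.get_image('wrist');s=arm.observe();pickle.dump(im,open('w4.pkl','wb'))
x=R.from_rotvec(s['ee_rot']).as_matrix();print(s['clock'],s['position'],np.degrees(np.arctan2(x[1,0],x[0,0])),x[:,2],s['joints'])
save(im,'w4.png');f=im['frame']
cv2.imwrite('pics/crop4.png',cv2.resize(f[0:200,210:410,::-1],None,fx=3,fy=3,interpolation=2))
zb=s['position'][2]-.0125
for l,z in [('power_board',zb),('board_contacts',zb),('jig_corner',.016),('end_stop',.016),('side_rail',.016),('contact_head',.016),('pin_tips',.0177)]:
    for r in arm.place_of(l,im)[:1]:
        c=r['centre'];print(l,round(r['conf'],2),np.array([c[0]*640,c[1]*400]),at(im,c,z))
print(s['position'])
E
```

```text
10.1 [0.4691 0.1433 0.2504] 15.785377523315548 [-0.     -0.0003 -1.    ] [-0.0543  0.2304 -0.4227  1.8295  0.1054  1.1037 -1.81  ]
power_board 0.76 [562.688 321.72 ] [ 0.46   -0.0151  0.2379]
board_contacts 0.95 [319.104 170.32 ] [0.5099 0.1545 0.2379]
jig_corner 0.9 [279.808  47.88 ] [0.5877 0.22   0.016 ]
side_rail 0.65 [277.12  95.2 ] [0.5387 0.2109 0.016 ]
contact_head 0.72 [307.52  55.4 ] [0.5885 0.1887 0.016 ]
pin_tips 0.88 [307.2  52.4] [0.5911 0.1898 0.0177]
[0.4691 0.1433 0.2504]
```

View pics/crop4.png

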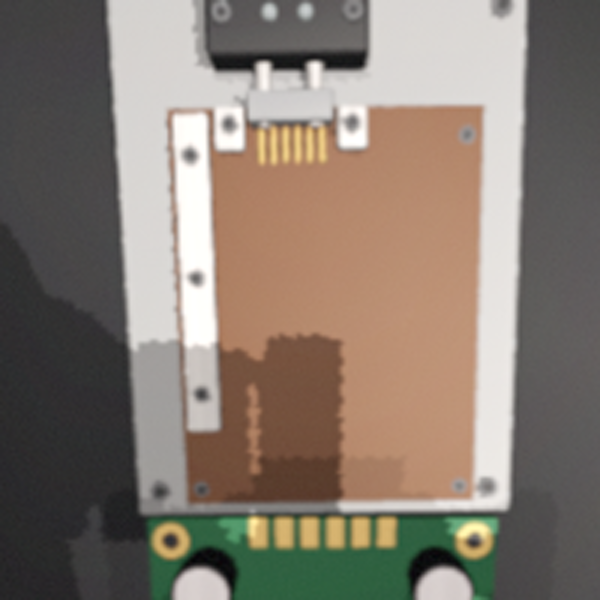

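The crop shows:
- Rail face from (210,112) to (219,430).
- Stop faces at row 150, columns 217–243 and 338–367.
- Pin tips at row 163, columns 260–326.
- Held board's pad edge at row about 517.

```bash
python3 - <<'E'
from h import *
import pickle
np.set_printoptions(precision=2,suppress=True)
im=pickle.load(open('w4.pkl','rb'))
def W(c,r,z): return at(im,((210+c/3)/640,(r/3)/400),z)*1000
d={'railtop':W(210,112,.024),'railbot':W(219.5,430,.024),'railtop16':W(210,112,.016),'bedRt':W(484,107,.016),'bedRb':W(473,500,.016),'bedBL':W(188,502,.016),'sLl':W(217,151,.016),'sLr':W(243,151,.016),'sRl':W(338,150,.016),'sRr':W(367,149,.016),'pL':W(260,163,.0177),'pR':W(326,163,.0177),'plTL':W(108,0,.014),'plBL':W(142,514,.014),'plTR':W(526,0,.014),'plBR':W(510,510,.014),
'bdL':W(148,517,.2379+.0032),'bdR':W(498,517,.2379+.0032)}
a=lambda p,q:np.degrees(np.arctan2(*(d[q]-d[p])[[1,0]]))
print(a('railbot','railtop'),a('bedRb','bedRt'),a('plBL','plTL'),a('plBR','plTR'),a('sRr','sLl')-90,a('pR','pL')-90,a('plBR','plBL')-90,a('bdR','bdL')-90)
t=np.radians(16.);x=np.array([np.cos(t),np.sin(t)]);n=np.array([-x[1],x[0]])
for k in d: print(k,d[k],'x',d[k][:2]@x,'y',d[k][:2]@n)
tcp=np.array([469.1,143.3]);print('tcp',tcp@x,tcp@n)
E
```

```text
15.885767576240251 16.545828443750022 16.68982109460015 16.917149503748053 16.43085727863557 15.725481512024501 16.387379079501045 15.754476972971034
railtop [596.87 221.17  24.  ] x 634.7114283023103 y 48.08013927128556
railbot [489.07 190.49  24.  ] x 522.6286383379083 y 48.30360260196548
railtop16 [598.02 222.35  16.  ] x 636.1401682935032 y 48.89756149201759
bedRt [626.59 127.38  16.  ] x 637.4235440569988 y -50.26831452842076
bedRb [488.57  86.37  16.  ] x 493.4480528134863 y -51.63993904271513
bedBL [456.73 196.21  16.  ] x 493.1220762210894 y 62.71819505195457
sLl [586.01 216.7   16.  ] x 623.0429196637874 y 46.78129228879055
sLr [588.58 207.55  16.  ] x 622.9865551522051 y 37.27413034844682
sRl [598.31 174.22  16.  ] x 623.1565946763908 y 2.5495683989094005
sRr [601.52 164.11  16.  ] x 623.4552139559607 y -8.044931501499121
pL [586.13 200.37  17.7 ] x 618.6499993127279 y 31.046737610258333
pR [592.66 177.18  17.7 ] x 618.5345741620797 y 6.956107413515298
plTL [624.01 266.39  14.  ] x 673.2676840896 y 84.07245977767946
plBL [446.47 213.16  14.  ] x 487.9251032680997 y 81.84089226958149
plTR [664.24 123.74  14.  ] x 672.6151961694237 y -64.14587335923346
plBR [488.48  70.28  14.  ] x 488.93202199672567 y -67.08639225438641
bdL [501.09 184.03 241.1 ] x 532.4070041482615 y 38.777036253614796
bdR [517.42 126.14 241.1 ] x 532.149269622432 y -21.368076630157887
tcp 490.4266946532414 8.447317414206822
```

Corner fixed at about (0.5855, 0.2188), yaw about 16.3°. The stops, pins, rail and bed edge all agree. The held board's pad edge is 91 mm short of the stops. Next I go over the bed, 20 mm off the stops and 12 mm off the rail, and stop about 5 mm above it.

Emit:
carry_out(claw=[1.5,1.5,1.5,1.5,1.5,1.5,1.5,1.5,1.5,1.5,1.5,1.5,1.5,1.5,1.5,1.5,1.5,1.5,1.5], delta_pos=[[1.5,0.18,0],[2,0,0],[2,0,0],[1.58,0,0],[0,0,1.5],[0,0,2.5],[0,0,2.5],[0,0,2.5],[0,0,2.5],[0,0,2.5],[0,0,2.5],[0,0,2],[0,0,1.5],[0,0,0.8],[0,0,0.5],[0,0,0.4],[0,0,0],[0,0,0],[0,0,0]], angular=[[0,0,-0.01],[0,0,0],[0,0,0],[0,0,0],[0,0,0],[0,0,0],[0,0,0],[0,0,0],[0,0,0],[0,0,0],[0,0,0],[0,0,0],[0,0,0],[0,0,0],[0,0,0],[0,0,0],[0,0,0],[0,0,0],[0,0,0]])

```text
clock: 12.35
position: [0.5378, 0.1621, 0.034]
ee_rot: [-3.109, -0.449, -0.002]
force: [-0.3, 0.1, -2.0]
width: 0.262
gripper_force: 45.0
```

```bash
python3 - <<'E'
from h import *
import pickle
np.set_printoptions(precision=4,suppress=True)
im=arm.get_image('wrist');s=arm.observe();pickle.dump((im,s),open('w5.pkl','wb'))
x=R.from_rotvec(s['ee_rot']).as_matrix();print(s['clock'],s['position'],np.degrees(np.arctan2(x[1,0],x[0,0])),x[:,2],s['force'],s['ft_torque'])
f=im['frame']
cv2.imwrite('pics/crop5.png',cv2.resize(f[20:220,210:430,::-1],None,fx=3,fy=3,interpolation=2))
for l,z in [('board_contacts',.021),('jig_corner',.016),('pin_tips',.0177)]:
    for r in arm.place_of(l,im)[:1]:
        c=r['centre'];print(l,round(r['conf'],2),np.array([c[0]*640,c[1]*400]),at(im,c,z))
E
```

```text
12.4 [0.5378 0.162  0.0339] 16.443574720122232 [ 0.0009  0.0002 -1.    ] [-0.6454  0.8109 -1.3921] [-0.0066 -0.0102 -0.0229]
board_contacts 0.63 [316.608 170.52 ] [0.5779 0.1749 0.021 ]
jig_corner 0.55 [238.208 130.6  ] [0.5857 0.2201 0.016 ]
pin_tips 0.71 [296.512 136.88 ] [0.5914 0.1898 0.0177]
```

View pics/crop5.png

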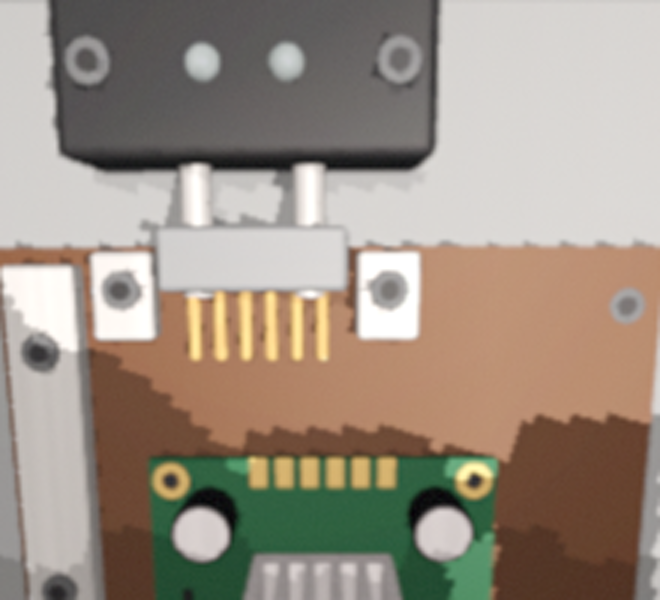

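The crop shows the board over the bed: front edge at row 457 (columns 149–497), pins ending at row 360, stop faces at row 340, rail face at about column 100. It is parallel and clear of everything.

```bash
python3 - <<'E'
from h import *
import pickle
np.set_printoptions(precision=2,suppress=True)
im,s=pickle.load(open('w5.pkl','rb'))
def W(c,r,z): return at(im,((210+c/3)/640,(20+r/3)/400),z)*1000
d={'rail24a':W(78,268,.024),'rail24b':W(103,590,.024),'rail16':W(103,590,.016),'sLl':W(92,340,.016),'sLr':W(156,340,.016),'sRl':W(358,338,.016),'sRr':W(419,338,.016),'pL':W(188,360,.0177),'pR':W(329,360,.0177),
'bdL':W(149,458,.0245),'bdR':W(497,457,.0245)}
a=lambda p,q:np.degrees(np.arctan2(*(d[q]-d[p])[[1,0]]))
print(a('rail24b','rail24a'),a('sRr','sLl')-90,a('pR','pL')-90,a('bdR','bdL')-90)
t=np.radians(16.35);x=np.array([np.cos(t),np.sin(t)]);n=np.array([-x[1],x[0]])
for k in d: print(k,'x',d[k][:2]@x,'y',d[k][:2]@n)
E
```

```text
17.13308149993294 16.745844571301035 16.405984591376125 16.6031424049972
rail24a x 634.8687982195214 y 44.86523253719372
rail24b x 579.0892497623146 y 44.10282642633703
rail16 x 576.3226088998183 y 45.9703105928659
sLl x 622.5784791671348 y 45.111658576108624
sLr x 622.5760114772783 y 33.890375259523154
sRl x 622.9522740934518 y -1.4525519076749447
sRr x 622.9738741628074 y -12.118137386414304
pL x 619.2879885299791 y 28.18169476275537
pR x 619.3119921271575 y 3.6159287197558854
bdL x 603.2939423514968 y 34.59212478141768
bdR x 603.5585691425782 y -25.302619522523514
```

Emit:
carry_out(claw=[1.5,1.5,1.5,1.5,1.5,1.5,1.5], delta_pos=[[0,0,0.15],[0,0,0.15],[0,0,0.1],[0,0,0.07],[0,0,0.05],[0,0,0],[0,0,0]], angular=[[0,0,0],[0,0,0],[0,0,0],[0,0,0],[0,0,0],[0,0,0],[0,0,0]])

```text
clock: 13.25
position: [0.5374, 0.1619, 0.0284]
ee_rot: [3.109, 0.449, -0.0]
force: [-1.9, -0.4, 3.8]
width: 0.257
gripper_force: 45.0
```

Touched down, with about 5 N of change in the vertical force. Sliding towards the rail now.

Emit:
carry_out(claw=[1.5,1.5,1.5,1.5,1.5,1.5,1.5,1.5], delta_pos=[[0,-0.15,0],[0,-0.2,0],[0,-0.2,0],[0,-0.2,0],[0,-0.1,0],[0,-0.05,0],[0,0,0],[0,0,0]], angular=[[0,0,0],[0,0,0],[0,0,0],[0,0,0],[0,0,0],[0,0,0],[0,0,0],[0,0,0]])

```text
clock: 14.05
position: [0.5353, 0.1707, 0.0284]
ee_rot: [-3.109, -0.449, -0.001]
force: [2.2, -4.5, 4.8]
width: 0.258
gripper_force: 45.0
```

Emit:
carry_out(claw=[1.5,1.5,1.5,1.5], delta_pos=[[0,-0.05,0],[0,-0.05,0],[0,0,0],[0,0,0]], angular=[[0,0,0],[0,0,0],[0,0,0],[0,0,0]])

```text
clock: 14.45
position: [0.535, 0.1714, 0.0284]
ee_rot: [3.109, 0.449, 0.001]
force: [1.7, -4.7, 5.3]
width: 0.26
gripper_force: 45.0
```

Emit:
carry_out(claw=[1.5,1.5,1.5,1.5], delta_pos=[[0,-0.05,0],[0,-0.05,0],[0,0,0],[0,0,0]], angular=[[0,0,0],[0,0,0],[0,0,0],[0,0,0]])

```text
clock: 14.85
position: [0.5347, 0.1723, 0.0284]
ee_rot: [3.109, 0.449, 0.001]
force: [1.9, -3.8, 6.1]
width: 0.26
gripper_force: 45.0
```

Emit:
carry_out(claw=[1.5,1.5,1.5], delta_pos=[[0,-0.05,0],[0,0,0],[0,0,0]], angular=[[0,0,0],[0,0,0],[0,0,0]])

```text
clock: 15.15
position: [0.5346, 0.1726, 0.0284]
ee_rot: [3.109, 0.449, 0.001]
force: [1.7, -4.5, 4.9]
width: 0.256
gripper_force: 45.0
```

Emit:
carry_out(claw=[1.5,1.5,1.5], delta_pos=[[0,-0.05,0],[0,0,0],[0,0,0]], angular=[[0,0,0],[0,0,0],[0,0,0]])

```text
clock: 15.45
position: [0.5346, 0.1726, 0.0284]
ee_rot: [3.108, 0.448, 0.001]
force: [1.6, -6.3, 5.9]
width: 0.258
gripper_force: 45.0
```

Emit:
carry_out(claw=[1.5,1.5,1.5], delta_pos=[[0,-0.05,0],[0,0,0],[0,0,0]], angular=[[0,0,0],[0,0,0],[0,0,0]])

```text
clock: 15.75
position: [0.5346, 0.1726, 0.0284]
ee_rot: [3.108, 0.448, 0.001]
force: [2.1, -7.4, 7.6]
width: 0.26
gripper_force: 45.0
```

Emit:
carry_out(claw=[1.5,1.5,1.5], delta_pos=[[0,-0.05,0],[0,0,0],[0,0,0]], angular=[[0,0,0],[0,0,0],[0,0,0]])

```text
clock: 16.05
position: [0.5346, 0.1727, 0.0284]
ee_rot: [3.108, 0.447, 0.001]
force: [2.4, -9.1, 6.4]
width: 0.256
gripper_force: 45.0
```

The rail is touched: the position has stopped while the force rises about 1.5 N per 0.5 mm. Sliding along it towards the stops.

Emit:
carry_out(claw=[1.5,1.5,1.5,1.5,1.5,1.5,1.5,1.5,1.5,1.5,1.5], delta_pos=[[0.1,0,0],[0.2,0,0],[0.2,0,0],[0.2,0,0],[0.2,0,0],[0.2,0,0],[0.1,0,0],[0.1,0,0],[0.1,0,0],[0,0,0],[0,0,0]], angular=[[0,0,0],[0,0,0],[0,0,0],[0,0,0],[0,0,0],[0,0,0],[0,0,0],[0,0,0],[0,0,0],[0,0,0],[0,0,0]])

```text
clock: 17.15
position: [0.5415, 0.1746, 0.0282]
ee_rot: [3.104, 0.448, -0.017]
force: [-20.7, -15.7, 32.1]
width: 0.258
gripper_force: 45.0
```

Emit:
carry_out(claw=[1.5,1.5,1.5,1.5,1.5], delta_pos=[[0.1,0,0],[0.1,0,0],[0.1,0,0],[0,0,0],[0,0,0]], angular=[[0,0,0],[0,0,0],[0,0,0],[0,0,0],[0,0,0]])

```text
clock: 17.65
position: [0.5441, 0.1754, 0.0282]
ee_rot: [3.104, 0.448, -0.018]
force: [-21.1, -14.4, 33.4]
width: 0.259
gripper_force: 45.0
```

```bash
python3 - <<'E'
from h import *
import pickle
np.set_printoptions(precision=4,suppress=True)
im=arm.get_image('wrist');s=arm.observe();pickle.dump((im,s),open('w6.pkl','wb'))
Rm=R.from_rotvec(s['ee_rot']);x=Rm.as_matrix();print(s['clock'],s['position'],np.degrees(np.arctan2(x[1,0],x[0,0])),x[:,2],'tool F',Rm.inv().apply(s['force']),s['ft_torque'])
f=im['frame']
cv2.imwrite('pics/crop6.png',cv2.resize(f[60:240,220:420,::-1],None,fx=3,fy=3,interpolation=2))
E
```

```text
17.7 [0.5441 0.1754 0.0282] 16.419801028749724 [-0.0102 -0.0074 -0.9999] tool F [-25.2758   9.2176 -32.3167] [-3.0978  4.498   0.0682]
```

View pics/crop6.png

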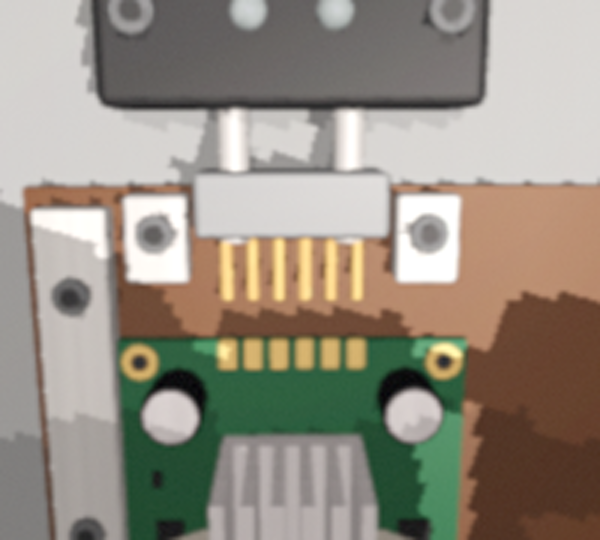

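The board has stuck on the bed. The push tilted the tool slightly, so the vertical load grew to 33 N, and the pads (row 338) are still about 5 mm short of the pins (row 300). I'll ease off the push and raise the tool to unload the bed.

Emit:
carry_out(claw=[1.5,1.5,1.5,1.5,1.5,1.5], delta_pos=[[-0.2,0,0],[-0.2,0,0],[-0.1,0,0],[0,0,0],[0,0,0],[0,0,0]], angular=[[0,0,0],[0,0,0],[0,0,0],[0,0,0],[0,0,0],[0,0,0]])

```text
clock: 18.3
position: [0.5441, 0.1754, 0.0283]
ee_rot: [3.106, 0.447, -0.005]
force: [-4.0, -9.4, 14.0]
width: 0.264
gripper_force: 45.0
```

Emit:
carry_out(claw=[1.5,1.5,1.5,1.5], delta_pos=[[0,0,-0.05],[0,0,0],[0,0,0],[0,0,0]], angular=[[0,0,0],[0,0,0],[0,0,0],[0,0,0]])

```text
clock: 18.7
position: [0.544, 0.1754, 0.0283]
ee_rot: [3.106, 0.447, -0.005]
force: [-2.3, -9.0, 7.1]
width: 0.256
gripper_force: 45.0
```

```bash
cat >> h.py <<'E'
def st():
    np.set_printoptions(precision=4,suppress=True)
    s=arm.observe();Rm=R.from_rotvec(s['ee_rot']);x=Rm.as_matrix();p=s['position']
    t=np.radians(16.35);print(s['clock'],p,'s,n mm',1000*(p[0]*np.cos(t)+p[1]*np.sin(t)),1000*(-p[0]*np.sin(t)+p[1]*np.cos(t)),'yaw',np.degrees(np.arctan2(x[1,0],x[0,0])),'z',x[:,2]@x[:,2]*x[:,2],'toolF',Rm.inv().apply(s['force']),'toolM',Rm.inv().apply(s['ft_torque']))
E
python3 -c "from h import *;st()"
```

```text
18.7 [0.544  0.1754 0.0283] s,n mm 571.4284784882155 15.169124265255906 yaw 16.384363628080685 z [-0.0027 -0.0035 -1.    ] toolF [-4.7312  8.041  -7.0539] toolM [-1.783  -1.2038 -0.0392]
```

Emit:
carry_out(claw=[1.5,1.5,1.5,1.5,1.5,1.5], delta_pos=[[0.1,0,-0.01],[0.1,0,-0.01],[0.1,0,-0.01],[0.1,0,0],[0,0,0],[0,0,0]], angular=[[0,0,0],[0,0,0],[0,0,0],[0,0,0],[0,0,0],[0,0,0]])

```text
clock: 19.3
position: [0.5451, 0.1757, 0.0282]
ee_rot: [3.105, 0.448, -0.013]
force: [-11.4, -12.2, 15.7]
width: 0.258
gripper_force: 45.0
```

```bash
python3 -c "from h import *;st()"
```

```text
19.3 [0.5451 0.1757 0.0282] s,n mm 572.5345460820114 15.172810810103577 yaw 16.41249636582589 z [-0.0074 -0.0057 -1.    ] toolF [-14.5649   8.5416 -15.5416] toolM [-1.6904 -3.0639 -0.0194]
```

Emit:
carry_out(claw=[1.5,1.5,1.5,1.5,1.5], delta_pos=[[0,0,-0.04],[0,0,-0.04],[0,0,0],[0,0,0],[0,0,0]], angular=[[0,0,0],[0,0,0],[0,0,0],[0,0,0],[0,0,0]])

```text
clock: 19.8
position: [0.5468, 0.1763, 0.0284]
ee_rot: [3.106, 0.448, -0.009]
force: [-2.3, -8.8, -0.1]
width: 0.259
gripper_force: 45.0
```

```bash
python3 -c "from h import *;st()"
```

```text
19.8 [0.5468 0.1763 0.0284] s,n mm 574.3219851244786 15.197251501244763 yaw 16.39939216734017 z [-0.0049 -0.0041 -1.    ] toolF [-4.6985  7.7542  0.1704] toolM [-1.6965 -1.0795 -0.0434]
```

Emit:
carry_out(claw=[1.5,1.5,1.5,1.5,1.5,1.5], delta_pos=[[0.1,0,0],[0.1,0,-0.01],[0.1,0,-0.01],[0,0,0],[0,0,0],[0,0,0]], angular=[[0,0,0],[0,0,0],[0,0,0],[0,0,0],[0,0,0],[0,0,0]])

```text
clock: 20.4
position: [0.5497, 0.1771, 0.0284]
ee_rot: [3.106, 0.448, -0.009]
force: [-2.0, -7.6, -2.3]
width: 0.257
gripper_force: 45.0
```

```bash
python3 -c "from h import *;st()"
```

```text
20.4 [0.5497 0.1771 0.0284] s,n mm 577.336221434986 15.211357456544617 yaw 16.399994495178618 z [-0.0049 -0.0041 -1.    ] toolF [-4.0122  6.6841  2.3803] toolM [-1.6523 -0.9496 -0.0298]
```

Emit:
carry_out(claw=[1.5,1.5,1.5,1.5,1.5], delta_pos=[[0.1,0,0],[0.1,0,0],[0,0,0],[0,0,0],[0,0,0]], angular=[[0,0,0],[0,0,0],[0,0,0],[0,0,0],[0,0,0]])

```text
clock: 20.9
position: [0.5509, 0.1775, 0.0284]
ee_rot: [3.106, 0.448, -0.011]
force: [-4.9, -8.6, 0.7]
width: 0.256
gripper_force: 45.0
```

```bash
python3 -c "from h import *;st()"
```

```text
20.9 [0.5509 0.1775 0.0284] s,n mm 578.5361096614724 15.225697289136143 yaw 16.407956731458945 z [-0.0062 -0.0047 -1.    ] toolF [-7.1827  6.883  -0.6235] toolM [-1.7186 -1.4687 -0.003 ]
```

Fx rose by about 3 N, which is the pins being met. Continuing gently.

Emit:
carry_out(claw=[1.5,1.5,1.5,1.5,1.5], delta_pos=[[0.1,0,-0.01],[0.1,0,-0.01],[0,0,0],[0,0,0],[0,0,0]], angular=[[0,0,0],[0,0,0],[0,0,0],[0,0,0],[0,0,0]])

```text
clock: 21.4
position: [0.5522, 0.1779, 0.0284]
ee_rot: [3.105, 0.448, -0.012]
force: [-6.3, -8.4, 0.6]
width: 0.257
gripper_force: 45.0
```

```bash
python3 -c "from h import *;st()"
```

```text
21.4 [0.5522 0.1779 0.0284] s,n mm 579.9676682294563 15.237999214504027 yaw 16.413027036603786 z [-0.0072 -0.0051 -1.    ] toolF [-8.384   6.312  -0.5024] toolM [-1.6291 -1.8488 -0.0047]
```

Emit:
carry_out(claw=[1.5,1.5,1.5,1.5,1.5], delta_pos=[[0.1,0,-0.01],[0.1,0,0],[0,0,0],[0,0,0],[0,0,0]], angular=[[0,0,0],[0,0,0],[0,0,0],[0,0,0],[0,0,0]])

```text
clock: 21.9
position: [0.5537, 0.1783, 0.0284]
ee_rot: [3.105, 0.448, -0.014]
force: [-7.9, -9.1, 2.4]
width: 0.258
gripper_force: 45.0
```

```bash
python3 -c "from h import *;st()"
```

```text
21.9 [0.5537 0.1783 0.0284] s,n mm 581.4851548478547 15.249755083383498 yaw 16.415445677749627 z [-0.008  -0.0055 -1.    ] toolF [-10.1658   6.4718  -2.319 ] toolM [-1.5829 -2.1263 -0.0123]
```

Emit:
carry_out(claw=[1.5,1.5,1.5,1.5], delta_pos=[[0.05,0,0],[0.05,0,-0.01],[0,0,0],[0,0,0]], angular=[[0,0,0],[0,0,0],[0,0,0],[0,0,0]])

```text
clock: 22.3
position: [0.5543, 0.1785, 0.0285]
ee_rot: [3.105, 0.448, -0.015]
force: [-9.1, -9.7, 3.2]
width: 0.255
gripper_force: 45.0
```

```bash
python3 -c "from h import *;st()"
```

```text
22.3 [0.5543 0.1785 0.0285] s,n mm 582.105729568754 15.215839366818667 yaw 16.416869247074732 z [-0.0086 -0.0058 -0.9999] toolF [-11.5211   6.7726  -3.0348] toolM [-1.5196 -2.3799 -0.0643]
```

Emit:
carry_out(claw=[1.5,1.5,1.5,1.5], delta_pos=[[0.05,0,0],[0.05,0,-0.01],[0,0,0],[0,0,0]], angular=[[0,0,0],[0,0,0],[0,0,0],[0,0,0]])

```text
clock: 22.7
position: [0.5543, 0.1785, 0.0285]
ee_rot: [3.104, 0.448, -0.017]
force: [-11.1, -10.7, 6.3]
width: 0.256
gripper_force: 45.0
```

```bash
python3 -c "from h import *;st()
im=arm.get_image('wrist');f=im['frame']
cv2.imwrite('pics/crop7.png',cv2.resize(f[60:240,200:400,::-1],None,fx=3,fy=3,interpolation=2))"
```

```text
22.7 [0.5543 0.1785 0.0285] s,n mm 582.1179574779406 15.228244886543173 yaw 16.419224855045417 z [-0.0102 -0.0065 -0.9999] toolF [-13.8014   7.174   -6.1385] toolM [-1.5705 -2.9792 -0.0117]
```

View pics/crop7.png

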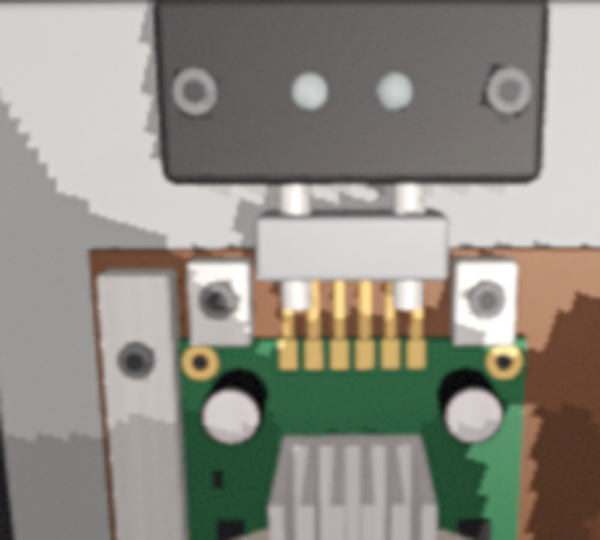

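The position holds at s = 582.1 while the force climbs. The picture shows the pad edge (row 340) against both stop blocks (about row 343), the pins pushed in, and the side against the rail (column 183). The tool leans about 0.6° from compliance, so I'll straighten it and firm up the push.

Emit:
carry_out(claw=[1.5,1.5,1.5,1.5,1.5], delta_pos=[[0,0,0],[0.05,0,0],[0.05,0,0],[0,0,0],[0,0,0]], angular=[[0.003,0.005,0],[0.003,0.005,0],[0,0,0],[0,0,0],[0,0,0]])

```text
clock: 23.25
position: [0.5543, 0.1785, 0.0283]
ee_rot: [-3.108, -0.449, 0.006]
force: [-13.6, -11.2, 8.7]
width: 0.258
gripper_force: 45.0
```

```bash
python3 -c "from h import *;st()"
```

```text
23.25 [0.5543 0.1785 0.0283] s,n mm 582.1711039157259 15.220903263346825 yaw 16.434097642263872 z [-0.0039  0.0013 -1.    ] toolF [-16.2823   6.8713  -8.6654] toolM [-1.7734 -3.8117 -0.0325]
```

Emit:
carry_out(claw=[1.5,1.5,1.5,1.5,1.5,1.5,1.5], delta_pos=[[0.05,-0.05,-0.01],[0.05,-0.05,-0.01],[0.05,-0.05,-0.01],[0.05,0,-0.01],[0,0,0],[0,0,0],[0,0,0]], angular=[[0,0.003,0],[0,0.003,0],[0,0,0],[0,0,0],[0,0,0],[0,0,0],[0,0,0]])

```text
clock: 23.95
position: [0.5544, 0.1785, 0.0283]
ee_rot: [-3.109, -0.448, 0.002]
force: [-18.2, -16.4, 11.5]
width: 0.257
gripper_force: 45.0
```

```bash
python3 -c "from h import *;st()
im=arm.get_image('wrist');f=im['frame'];print(arm.observe()['joints'])
cv2.imwrite('pics/crop8.png',cv2.resize(f[60:260,180:420,::-1],None,fx=3,fy=3,interpolation=2))"
```

```text
23.95 [0.5544 0.1785 0.0283] s,n mm 582.2413511013212 15.252105888599822 yaw 16.384077507547712 z [-0.001   0.0001 -1.    ] toolF [-22.1114  10.6109 -11.5004] toolM [-2.3986 -4.9898 -0.0636]
[-0.1727  0.6238 -0.3291  1.8497  0.2909  0.7161 -1.9504]
```

View pics/crop8.png

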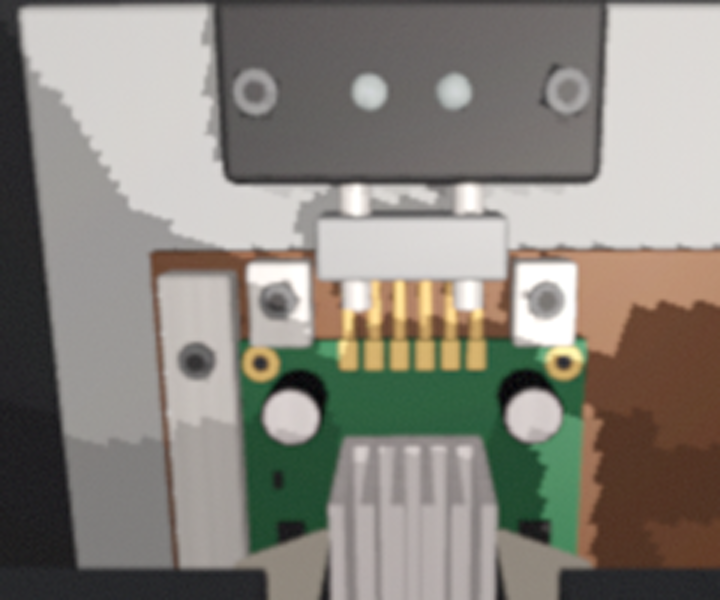

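The final crop shows the pad edge flush with both stops (row 343), the side on the rail (column 245) and the pins compressed. The push is 22 N along x and 11 N on the rail, with no movement.

```bash
python3 -c "from h import *;st();print(arm.sign_off())"
```

```text
24.0 [0.5544 0.1785 0.0283] s,n mm 582.2502611925656 15.237624055039618 yaw 16.379545867225318 z [-0.001   0.0001 -1.    ] toolF [-22.3727  10.5102 -12.8592] toolM [-2.405  -5.0155 -0.047 ]
the job is handed in; nothing more can be done
None
```

The power board is seated square in the jig corner with the pins pushed in, still held hard on both end stops (22 N) and the side rail (11 N), and I handed the job in at 24 s; it briefly stuck on the bed mid-slide and was freed without ramming the stops.

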